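# Clear the repair bench: pack the transformer, stack the tray, dock the solder reels

## Robot

A 6-joint arm with a two-finger parallel gripper is mounted at the origin on the work surface. World frame = base frame: x ahead of the robot, y to its left, z up, the work surface at z = 0. Lengths are in m, angles in rad, forces in N, time in s.
With the tool pointing down it reaches from about 0.275 to 0.825 m from the base axis. Payload 4.9 kg.
Tool frame: the origin (TCP) lies on the centre line of the jaws, within the pads' length; the fingertips stand 14 mm ahead of it and the grasp point (between the pads) lies 5 mm behind it (arm.tcp_to_tips is the distance from the TCP to the fingertips, in m); z points along the fingers, y is the line along which they close (so a half turn about z gives the same grasp; the last joint's range is limited). The gripper opens to 85 mm and grips with 20 to 120 N. Pads are 22 mm wide; open, the fingers measure 114 mm over their backs; the gripper's body (76 mm by 85 mm) begins 54 mm behind the grasp point. The pads swing forward as they close: fully open they stand 13 mm farther back than shut.
Start: joints at [1.121, 0.326, -0.193, 1.052, 0, 1.437], TCP at [0.171, 0.523, 0.22] pointing down, gripper open.
Joint ranges: [-2.65, 2.65], [-0.97, 1.79], [-1.3, 1.35], [-1.93, 2.1], [-1.47, 1.37], [-3.14, 3.14]. Speed limits (rad/s): [2.57, 2.57, 3.14, 3.14, 3.14, 3.14].

## Interface

Orientations are given as a unit quaternion [x, y, z, w].
In Python, from workcell import status, cams, finish_job, models, arm gives the robot as it stands.
- The arm moves only by the shell command python3 -m inch 'ROWS' [OPENING] [FORCE]. ROWS is JSON, a list of rows, each a list of 4 numbers: the shift along the tool's x, y, z in cm, then the turn about the tool's z in degrees. In form: [[dx, dy, dz, turn], ...]. A call has exactly 5 rows; each row is the pose to reach, as a shift and turn from the pose commanded when the call began, along the tool's axes at that moment; what a row does not reach only later rows make up. A row lasts 1/10 s, in which the tool goes at most 50 mm and 8.59 degrees, less where a joint would pass 70% of its speed; a pose out of reach is approached as far as the arm can. A call with a gripper value outside its range is refused whole. OPENING is the opening, from -1 (shut) to 1 (fully open), set as the call begins (- or left out, the last holds). The fingers move at their own pace and stop on an object; FORCE is the grip in N (left out, the last holds). Time passes only in rows, so rows that repeat a pose let the fingers close, or fill a call up. It gives the time, the measured TCP pose, the force, the opening and the grip force at its end, in the units of the state.
- status.state(): the state, without advancing time (a new reading comes with each control period).
- cams.capture(name): name is "side" or "top"; returns a dict with "pixels" (480x640x3 uint8, blue, green, red), "K" (3x3 intrinsics, pixels), "R" (3x3) and "t" (3): a world point X has camera coordinates R X + t. Camera axes: x right, y down, z forward; pixel columns grow to the right and rows downward; lengths in m; the calibration is good to about 2 mm. A picture is of the moment at which its call begins. There is no depth.
- finish_job(): hands the job in; it is judged then, once.
Trained networks look in a picture, given as the dict that the camera call returned (one of the last four; its "shot" number tells which), for a name from the list of things; names that differ only in an ending like _2 or _b are one class to them, and where a whole thing is asked for, a point or a joint stands for the part that bears it (a point fixed in the world has none). Each returns a list of dicts, best first, with "score" (0 to 1); they miss things now and then, are a little off and sometimes report something else, mostly with a low value. They report only what shows in the picture. A call takes as long as a camera call.
- models.spot_in(label, picture): "bbox" ([left, top, right, bottom] as shares, 0 to 1, of the picture: columns of its width, rows of its height, round what is visible of it).
- models.pinpoint(label, picture): "point" ([column, row] as shares, 0 to 1, of the picture: columns of its width, rows of its height: a listed point, or the origin of a listed thing).
The state is a dict: "t": time; "q": joint angles; "joint_vel": joint speeds; "tau": joint torques, N m; "ee_pos": TCP position; "orientation": TCP orientation; "force": force on the tool from outside, world axes, zero at the start; "moment": the same for the moment, N m; "finger_gap": finger opening in m; "gripper_force": force on a finger pad.
Only numpy, scipy, OpenCV 4.12 (cv2) and the standard library are available. Lean on these libraries where they do the work, as an engineer would, in place of code of your own. Each camera call takes 0.05 s, during which the arm holds its last target. There are 200 camera calls.

## Task

Clear the electronics bench: set the transformer upright on the orange outline in the grey base tray, lined up with it, and then stack the blue carry tray on top so that all four corners drop home between the grey corner guides. Stand each solder reel in the round holder whose rim has the reel's own colour (before or after the stacking, as you like). Leave the multimeter, heatsink and wrench undisturbed.

Things in the scene. Friction and masses are not known exactly. Their poses are not given: they have to be found in the camera images.
- transformer: small transformer: dark steel core 46 x 22 x 36 mm (x, y, z), copper-coloured winding in its middle, 30 x 36 x 26 mm, standing out 7 mm on both y sides (5 to 31 mm height); 0.18 kg. Origin: centre of its underside, x along the 46 mm length, z up. Grip across the winding (36 mm, along y).
- green_reel: solder reel standing on end, green plastic flanges (top and bottom, 48 mm across, 6 mm thick) with bright metal wire between them (43 mm across); 40 mm high, 0.16 kg. Origin: centre of its underside, z up. Looks the same at any yaw.
- yellow_reel: solder reel standing on end, yellow plastic flanges (top and bottom, 48 mm across, 6 mm thick) with bright metal wire between them (43 mm across); 40 mm high, 0.16 kg. Origin: centre of its underside, z up. Looks the same at any yaw.
- blue_tray: shallow blue carry tray 130 x 100 mm (x, y), rim 12 mm high, with a black grip bar over its middle along x: 94 mm long, 14 mm thick (y), from 27 to 45 mm height, on blue posts at x = +-40 mm; 0.22 kg, empty. Origin: centre of its underside, z up. Same when turned half a turn. Gripped on the bar's middle, the fingertips pass over the rim.
- base_tray: fixed grey tray, plate 144 x 114 mm (x, y), 5 mm thick. Four corner posts 18 mm square, tops at 47 mm, carry the blue tray's underside; flared L guides outside them, 18 mm higher, leave it 4 mm play a side. Sides open between guides: 78 mm (x), 48 mm (y). Orange outline 58 x 48 mm centred on the plate: transformer stands there, long side along x. Origin: centre of underside, on the bench, z up.
- green_dock: fixed round holder: black floor 4 mm high inside a green rim, rim 68 mm across inside, 80 mm outside, 10 mm high. Origin: centre of its underside on the bench; a reel stands inside the rim on the floor, 4 mm above the origin.
- yellow_dock: fixed round holder: black floor 4 mm high inside a yellow rim, rim 68 mm across inside, 80 mm outside, 10 mm high. Origin: centre of its underside on the bench; a reel stands inside the rim on the floor, 4 mm above the origin.
- multimeter: red hand multimeter with black face lying flat, 65 x 130 x 36 mm (x, y, z). Origin: centre of its underside. Bystander: leave it where it lies.
- heatsink: finned aluminium heatsink 60 x 50 x 26 mm. Origin: centre of its underside. Bystander: leave it where it lies.
- wrench: steel wrench lying flat, about 170 mm long along its x axis, at the far side of the work. Bystander: leave it where it lies.

How it is judged:
On the way, in this order (a step that is already met when the one before it is completed fails the run):
1. the transformer stands on the outline in the base tray (x of transformer in the frame of base_tray between -0.012 and 0.012 m and y of transformer in the frame of base_tray between -0.012 and 0.012 m and z of transformer in the frame of base_tray between 0.003 and 0.008 m and angle between transformer's own z axis and vertical below 0.1 rad and angle between the x axis of transformer and the x axis of base_tray, either way round below 0.26 rad), for 0.2 s.
2. the blue tray is seated on the base tray over the transformer (all of step 1 and horizontal distance between blue_tray and base_tray below 0.0075 m and z of blue_tray in the frame of base_tray between 0.044 and 0.05 m and angle between blue_tray's own z axis and vertical below 0.04 rad and angle between the x axis of blue_tray and the x axis of base_tray, either way round below 0.1 rad), for 0.2 s.
At the end, for the whole second after the job is handed in: Transformer upright on the base plate, within 12 mm of the outline's middle each way and 15 degrees of its direction; blue tray seated on all four posts (height 3 mm, centre 7.5 mm, 5.7 degrees); each reel upright on the floor of its own colour's holder, inside the rim; all at rest (all of step 2 and linear speed of each of transformer, blue_tray, green_reel, yellow_reel below 0.02 m/s and angular speed of each of transformer, blue_tray, green_reel, yellow_reel below 0.2 rad/s and horizontal distance between green_reel and green_dock below 0.013 m and z of green_reel in the frame of green_dock between 0.002 and 0.007 m and angle between each of green_reel, yellow_reel's own z axis and vertical below 0.1 rad and horizontal distance between yellow_reel and yellow_dock below 0.013 m and z of yellow_reel in the frame of yellow_dock between 0.002 and 0.007 m); the robot touches nothing.
It fails at once if the multimeter was moved more than 20 mm (distance of multimeter from where it was at the start of the episode above 0.02 m).
It fails at once if the heatsink was moved more than 20 mm (distance of heatsink from where it was at the start of the episode above 0.02 m).
It fails at once if the wrench was moved more than 20 mm (distance of wrench from where it was at the start of the episode above 0.02 m).
It also fails if it takes over 141 s, if anything falls off the work surface, if the arm or the gripper's body presses on something with over 40 N, if the wrist force passes 120 N, or if a joint passes its speed limit or range.

## Working session

There is one attempt and no reset: what is moved stays moved. The work goes in short steps, Python scripts to look and compute and a shell command to move; the robot and the scene stay as the last step left them, time stands still between calls to the robot, and variables do not carry over. Pictures are saved under pics/ and viewed, at most 14 in all, crops included, and the job is handed in when it is done.

```bash
ls; mkdir -p pics; cat > h.py <<'E'
import numpy as np, cv2
from workcell import status, cams, models, arm
def ray(p,uv):
    d=p["R"].T@np.linalg.inv(p["K"])@np.array([uv[0],uv[1],1.]); o=-p["R"].T@p["t"]; return o,d
def onz(p,uv,z):
    o,d=ray(p,uv); return o+d*(z-o[2])/d[2]
def proj(p,X):
    c=p["R"]@np.asarray(X)+p["t"]; c=p["K"]@c; return c[:2]/c[2]
E
python3 - <<'E'
from h import *
for n in("top","side"):
    p=cams.capture(n); cv2.imwrite(f"pics/{n}0.png",p["pixels"]); print(n,-p["R"].T@p["t"])
    for l in "transformer green_reel yellow_reel blue_tray base_tray green_dock yellow_dock multimeter heatsink wrench".split():
        r=models.pinpoint(l,p)[:2]
        for a in r:
            uv=np.array(a["point"])*[640,480]; print(l,round(a["score"],2),uv.round(0),onz(p,uv,0).round(3))
s=status.state(); print(s["t"],s["ee_pos"],s["orientation"],s["finger_gap"])
E
```

```text
pics
top [0.45400023 0.01767223 1.23614152]
transformer 0.64 [315. 295.] [0.469 0.016 0.   ]
green_reel 0.86 [330. 197.] [ 0.691 -0.022  0.   ]
yellow_reel 0.94 [313. 258.] [0.552 0.018 0.   ]
blue_tray 0.62 [419. 220.] [ 0.636 -0.222  0.   ]
base_tray 0.88 [224. 232.] [0.616 0.22  0.   ]
green_dock 0.82 [477. 316.] [ 0.417 -0.343  0.   ]
green_dock 0.44 [396. 317.] [ 0.418 -0.164  0.   ]
yellow_dock 0.83 [156. 315.] [0.43  0.369 0.   ]
yellow_dock 0.68 [318. 299.] [0.461 0.01  0.   ]
multimeter 0.68 [238. 331.] [0.393 0.189 0.   ]
multimeter 0.28 [476. 317.] [ 0.416 -0.34   0.   ]
heatsink 0.82 [397. 320.] [ 0.411 -0.165  0.   ]
wrench 0.74 [300. 159.] [0.781 0.045 0.   ]
wrench 0.18 [331. 194.] [ 0.698 -0.024  0.   ]
side [ 0.13653447 -0.58169576  0.79293484]
transformer 0.76 [281. 276.] [0.469 0.006 0.   ]
green_reel 0.61 [370. 235.] [ 0.707 -0.021  0.   ]
yellow_reel 0.71 [313. 257.] [0.558 0.009 0.   ]
blue_tray 0.6 [408. 298.] [ 0.642 -0.209  0.   ]
base_tray 0.57 [279. 198.] [0.614 0.227 0.   ]
base_tray 0.4 [312. 346.] [ 0.416 -0.174  0.   ]
green_dock 0.89 [373. 419.] [ 0.411 -0.353  0.   ]
yellow_dock 0.76 [193. 195.] [0.447 0.383 0.   ]
multimeter 0.91 [211. 244.] [0.397 0.193 0.   ]
multimeter 0.43 [190. 196.] [ 0.441  0.383 -0.   ]
heatsink 0.77 [311. 344.] [ 0.417 -0.171  0.   ]
wrench 0.64 [375. 207.] [ 0.783  0.047 -0.   ]
1.1 [0.17081043 0.52280446 0.21977008] [ 1.57263001e-01  9.87556757e-01 -1.70545705e-05 -1.19604763e-05] 0.08534147375782762
```

View pics/top0.png

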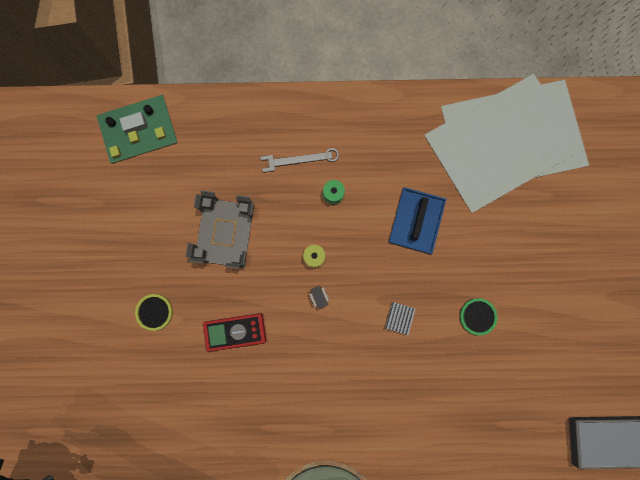

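View pics/side0.png

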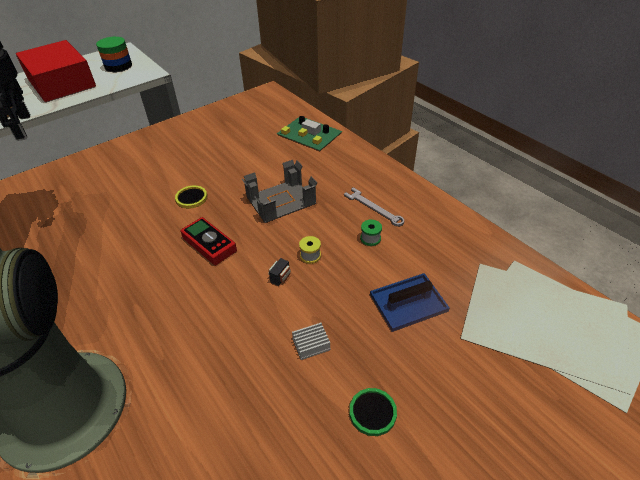

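The top picture shows the transformer (318,297), reels (334,191)/(314,256), blue tray (417,221), base tray (224,232), and docks (154,312)/(479,316). The side picture agrees. Next I'll segment by colour to refine these.

```bash
cat > seg.py <<'E'
from h import *
def mask(p,lo,hi,box):
    h=cv2.cvtColor(p["pixels"],cv2.COLOR_BGR2HSV); m=cv2.inRange(h,np.array(lo),np.array(hi)); z=np.zeros_like(m)
    x0,y0,x1,y1=box; z[y0:y1,x0:x1]=m[y0:y1,x0:x1]; return z
def hullrect(m,p,z):
    v,u=np.nonzero(m); X=np.array([onz(p,(a,b),z)[:2] for a,b in zip(u,v)],np.float32)
    r=cv2.minAreaRect(X); b=cv2.boxPoints(r); e=b[1]-b[0]; f=b[2]-b[1]; l=e if np.hypot(*e)>np.hypot(*f) else f
    return np.array(r[0]).round(4),np.sort(r[1]).round(4),round(np.degrees(np.arctan2(l[1],l[0]))%180,1),X.mean(0).round(4),len(X)
def circ(m,p,z):
    v,u=np.nonzero(m); X=np.array([onz(p,(a,b),z)[:2] for a,b in zip(u,v)],np.float32)
    c,r=cv2.minEnclosingCircle(X); return np.array(c).round(4),round(r,4),X.mean(0).round(4),len(X)
E
python3 - <<'E'
from seg import *
p=cams.capture("top")
G=((45,80,40),(80,255,255));Y=((22,120,70),(36,255,255));B=((100,120,40),(125,255,255))
print("greel",circ(mask(p,*G,(318,175,350,210)),p,.04))
print("yreel",circ(mask(p,*Y,(298,240,330,272)),p,.04))
print("gdock",circ(mask(p,*G,(450,290,505,345)),p,.01))
print("ydock",circ(mask(p,*Y,(128,288,180,338)),p,.01))
print("blue",hullrect(mask(p,*B,(380,180,455,262)),p,.012))
print("bar",hullrect(mask(p,(0,0,0),(180,255,45),(400,190,435,245)),p,.045))
h=cv2.cvtColor(p["pixels"],cv2.COLOR_BGR2HSV)
print(h[232-14:232+14:2,213].tolist(),h[232,208:240:2].tolist())
c=[cv2.resize(p["pixels"][y0:y0+n,x0:x0+n],(390,390),interpolation=cv2.INTER_NEAREST) for x0,y0,n in((180,185,90),(300,280,36))]
cv2.imwrite("pics/c1.png",np.hstack(c))
E
```

```text
greel (array([ 0.6952, -0.0286]), 0.0268, array([ 0.696 , -0.0285], dtype=float32), 382)
yreel (array([0.5544, 0.0168]), 0.0247, array([0.5542, 0.017 ], dtype=float32), 368)
gdock (array([ 0.4163, -0.3429]), 0.0411, array([ 0.4164, -0.3416], dtype=float32), 364)
ydock (array([0.4384, 0.3734]), 0.0414, array([0.4375, 0.3736], dtype=float32), 361)
blue (array([ 0.6325, -0.2162]), array([0.0981, 0.1294]), np.float32(163.4), array([ 0.6317, -0.2155], dtype=float32), 2186)
bar (array([ 0.637 , -0.2035]), array([0.0588, 0.1038]), np.float32(163.4), array([ 0.6319, -0.214 ], dtype=float32), 322)
[[20, 27, 114], [18, 23, 111], [18, 22, 114], [17, 20, 114], [19, 26, 109], [18, 60, 119], [18, 88, 127], [17, 107, 134], [16, 133, 148], [16, 152, 131], [17, 143, 125], [17, 93, 134], [18, 96, 135], [18, 29, 114]] [[20, 27, 113], [21, 22, 114], [18, 23, 112], [17, 137, 125], [22, 24, 115], [23, 20, 114], [21, 23, 113], [18, 27, 113], [21, 23, 113], [11, 25, 114], [20, 20, 113], [22, 24, 115], [17, 20, 117], [17, 143, 130], [18, 22, 116], [21, 22, 115]]
```

View pics/c1.png

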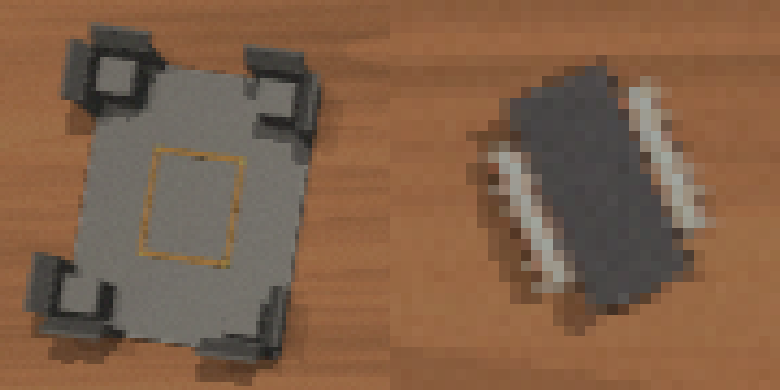

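The crop shows the base tray with its outline (left) and the standing transformer (right), with its long axis about 24° off x.

```bash
python3 - <<'E'
from seg import *
for n in("top",):
  p=cams.capture(n)
  m=mask(p,(10,70,100),(25,255,255),(209,217,239,249)); print("outline",hullrect(m,p,.005))
  m=mask(p,(0,0,0),(180,90,110),(306,284,332,312))
  k,l,st,_=cv2.connectedComponentsWithStats(m); i=1+np.argmax(st[1:,4]); m=np.uint8(l==i)*255
  m=cv2.morphologyEx(m,cv2.MORPH_OPEN,np.ones((3,3)))
  print("core",hullrect(m,p,.036))
  m=mask(p,(0,0,130),(180,70,255),(306,284,332,312)); print("winding", hullrect(m,p,.03))
s=cams.capture("side")
for nm,X in dict(tr=(.465,.009,.036),base=(.615,.222,.005),blue=(.632,-.2155,.045),gr=(.6955,-.0285,.04),yr=(.5543,.0169,.04),gd=(.4163,-.342,.01),yd=(.438,.3735,.01)).items(): print(nm,proj(s,X).round(1))
G=((45,80,40),(80,255,255));Y=((22,120,70),(36,255,255));O=((10,120,100),(25,255,255))
print("gd",circ(mask(s,*G,(340,385,405,440)),s,.01)); print("yd",circ(mask(s,*Y,(165,180,215,212)),s,.01))
b=cv2.minAreaRect(np.argwhere(mask(s,(100,120,40),(125,255,255),(360,265,455,335)))[:,::-1].astype(np.float32));print(b)
cv2.imwrite("pics/s1.png",cv2.resize(s["pixels"][160:340,230:430],(800,720)[0:2] if 0 else (660,594),interpolation=cv2.INTER_CUBIC))
E
```

```text
outline (array([0.6139, 0.2193]), array([0.049 , 0.0592]), np.float32(171.0), array([0.613 , 0.2195], dtype=float32), 160)
core (array([0.4644, 0.0082]), array([0.0227, 0.0453]), np.float32(22.2), array([0.4645, 0.0081], dtype=float32), 212)
winding (array([0.4649, 0.0075]), array([0.0291, 0.0358]), np.float32(113.7), array([0.4652, 0.0064], dtype=float32), 65)
tr [277.6 265.8]
base [280.  197.8]
blue [409.1 288.9]
gr [369.6 226.7]
yr [308.6 243.5]
gd [371.1 409.3]
yd [190.2 194.9]
gd (array([ 0.417 , -0.3455]), 0.0421, array([ 0.4144, -0.3476], dtype=float32), 637)
yd (array([0.4368, 0.37  ]), 0.045, array([0.437 , 0.3676], dtype=float32), 255)
((406.07244873046875, 300.4027099609375), (41.97477722167969, 61.616825103759766), 70.34617614746094)
```

View pics/s1.png

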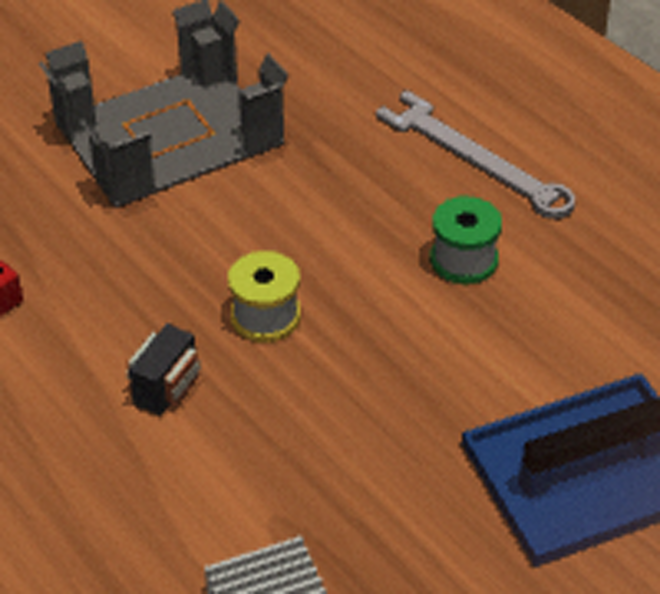

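```bash
cat > d.py <<'E'
import sys
from h import *
from scipy.spatial.transform import Rotation as Ro
x,y,z,c=map(float,sys.argv[1:5])   # target TCP, closing yaw deg
s=status.state(); R=Ro.from_quat(s["orientation"]).as_matrix(); p=np.array(s["ee_pos"])
cy=np.degrees(np.arctan2(R[1,1],R[0,1])); t=-((c-cy+90)%180-90)
print("cm",(R.T@(np.array([x,y,z])-p)*100).round(2),"turn",round(t,1),"| pos",p.round(4),"cy",round(cy,1),"q1,6",s["q"][0].__round__(2),s["q"][5].__round__(2),"t",round(s["t"],1),"tiltz",R[2,2].round(4),"gap",round(s["finger_gap"],4),"F",np.round(s["force"],1))
E
python3 d.py .4646 .008 .15 113; python3 -c "from workcell import arm;print(arm.tcp_to_tips)"
```

```text
cm [-43.92 -39.81   6.98] turn -41.1 | pos [0.1708 0.5228 0.2198] cy 71.9 q1,6 1.12 1.44 t 1.2 tiltz -1.0 gap 0.0857 F [ 0.3 -0.4 -0.6]
0.014
```

```bash
python3 -m inch '[[-3,-2.7,0,0],[-6,-5.4,0,0],[-9,-8.2,0,0],[-12,-10.9,0,0],[-15,-13.6,0,0]]' 1 40 
python3 -m inch '[[-3,-2.7,0,0],[-6,-5.4,0,0],[-9,-8.2,0,0],[-12,-10.9,0,0],[-15,-13.6,0,0]]'
python3 -m inch '[[-3,-2.7,1.5,-8],[-6,-5.4,3,-16],[-9,-8.2,4.5,-24],[-12,-11,6,-32],[-13.9,-12.6,7,-40]]'
python3 -m inch '[[0,0,0,-1.1],[0,0,0,-1.1],[0,0,0,-1.1],[0,0,0,-1.1],[0,0,0,-1.1]]'
python3 d.py .4646 .008 .021 113
```

```text
t: 1.75
ee_pos: [0.2717, 0.3456, 0.2199]
orientation: [0.157, 0.988, 0.0, 0.0]
force: [0.8, -0.1, 0.6]
finger_gap: 0.0854
gripper_force: 0.0
t: 2.25
ee_pos: [0.3722, 0.1696, 0.2201]
orientation: [0.157, 0.988, 0.0, 0.0]
force: [1.2, 1.4, -0.4]
finger_gap: 0.0855
gripper_force: 0.0
t: 2.75
ee_pos: [0.4655, 0.0058, 0.1491]
orientation: [-0.187, 0.982, -0.0, 0.0]
force: [0.3, -0.2, -0.9]
finger_gap: 0.0856
gripper_force: 0.0
t: 3.25
ee_pos: [0.4644, 0.009, 0.1503]
orientation: [-0.195, 0.981, -0.0, 0.0]
force: [-0.1, 0.5, -0.1]
finger_gap: 0.0856
gripper_force: 0.0
cm [ 0.03 -0.1  12.93] turn -0.5 | pos [0.4644 0.009  0.1503] cy 112.5 q1,6 -0.14 -0.53 t 3.2 tiltz -1.0 gap 0.0856 F [-0.1  0.5 -0.1]
```

```bash
python3 -m inch '[[0,-0.1,3,0],[0,-0.1,6,0],[0,-0.1,9,0],[0,-0.1,11.5,0],[0,-0.1,12.9,0]]' 
python3 -m inch '[[0,0,0,0],[0,0,0,0],[0,0,0,0],[0,0,0,0],[0,0,0,0]]' -1 40
python3 -m inch '[[0,0,0,0],[0,0,0,0],[0,0,0,0],[0,0,0,0],[0,0,0,0]]'
python3 -m inch '[[0,0,0,0],[0,0,0,0],[0,0,0,0],[0,0,0,0],[0,0,0,0]]'|tail -3
python3 - <<'E'
from h import *
p=cams.capture("side"); cv2.imwrite("pics/s2.png",cv2.resize(p["pixels"][200:320,210:370],(640,480)))
E
python3 d.py .4646 .008 .12 113
```

```text
t: 3.75
ee_pos: [0.4636, 0.008, 0.0193]
orientation: [-0.195, 0.981, 0.0, -0.001]
force: [-0.5, 0.2, 0.8]
finger_gap: 0.0854
gripper_force: 0.0
t: 4.25
ee_pos: [0.4659, 0.007, 0.0219]
orientation: [-0.194, 0.981, -0.001, 0.001]
force: [-1.2, -1.1, 4.9]
finger_gap: 0.0202
gripper_force: 38.9
t: 4.75
ee_pos: [0.4659, 0.007, 0.0218]
orientation: [-0.194, 0.981, -0.0, 0.001]
force: [-0.4, -0.4, 6.0]
finger_gap: 0.0202
gripper_force: 38.9
force: [-1.8, -0.2, 7.1]
finger_gap: 0.0197
gripper_force: 38.9
cm [ 0.06  0.13 -9.82] turn -0.6 | pos [0.4659 0.007  0.0218] cy 112.4 q1,6 -0.14 -0.53 t 5.3 tiltz -1.0 gap 0.0201 F [-0.6 -0.8  6.6]
```

View pics/s2.png

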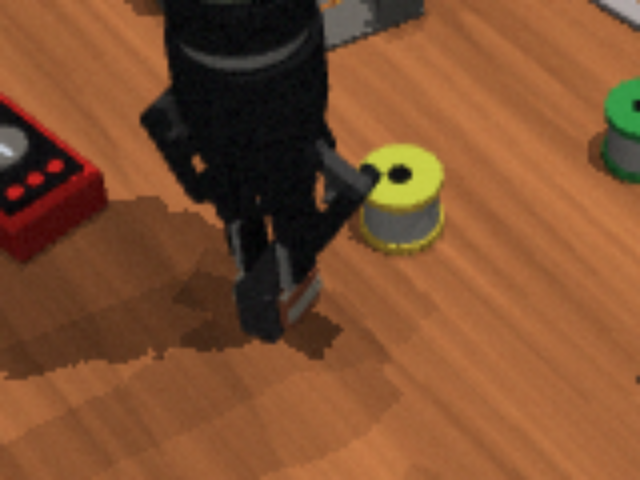

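The fingers closed to 20 mm rather than 36 mm, with an upward force of about 6 N, so this isn't the winding grip I wanted. I'll open up, lift a bit and look.

```bash
python3 -m inch '[[0,0,0,0],[0,0,0,0],[0,0,0,0],[0,0,0,0],[0,0,0,0]]' 1 | tail -2
python3 -m inch '[[0,0,-2.5,0],[0,0,-5,0],[0,0,-8,0],[0,0,-11,0],[0,0,-14,0]]'
python3 -m inch '[[0,4,0,0],[0,8,0,0],[0,12,0,0],[0,15,0,0],[0,15,0,0]]' |head -2
python3 - <<'E'
from h import *
c=[]
for n,x0,y0 in(("side",255,245),("top",295,272)):
    p=cams.capture(n); c.append(cv2.resize(p["pixels"][y0:y0+50,x0:x0+50],(400,400),interpolation=cv2.INTER_CUBIC))
    for l in("transformer","yellow_reel"):
        for a in models.pinpoint(l,p)[:2]:
            uv=np.array(a["point"])*[640,480]; print(n,l,round(a["score"],2),uv.round(0),onz(p,uv,0).round(3))
cv2.imwrite("pics/c3.png",np.hstack(c))
E
```

```text
finger_gap: 0.0854
gripper_force: 0.0
t: 6.3
ee_pos: [0.4646, 0.0073, 0.1619]
orientation: [-0.194, 0.981, 0.0, -0.0]
force: [1.2, 0.1, 0.3]
finger_gap: 0.0854
gripper_force: 0.0
t: 6.8
ee_pos: [0.4058, 0.1483, 0.1607]
side transformer 0.81 [281. 277.] [0.467 0.005 0.   ]
side transformer 0.21 [375. 209.] [ 0.78  0.04 -0.  ]
side yellow_reel 0.68 [309. 255.] [0.556 0.019 0.   ]
top transformer 0.55 [318. 295.] [0.469 0.01  0.   ]
top yellow_reel 0.88 [316. 256.] [0.557 0.012 0.   ]
```

View pics/c3.png

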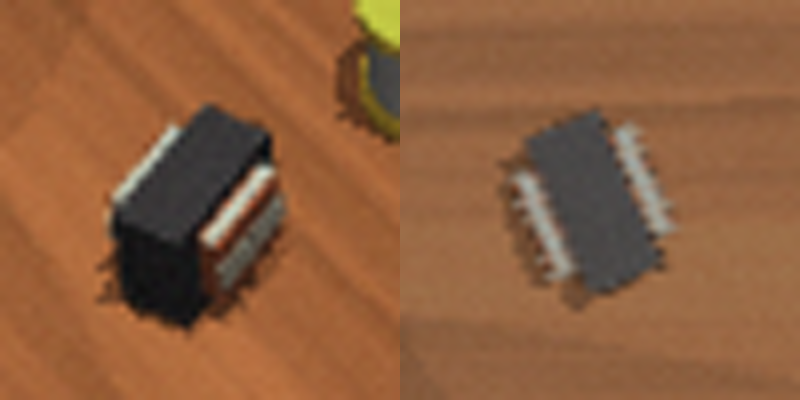

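The transformer is unmoved and upright. The fingers rode on top of the winding, so the tip height differs from what I assumed. I'll measure it by touching an empty bit of bench with the gripper at the 36 mm opening.

```bash
python3 d.py .50 -.09 .10 113
python3 -m inch '[[0,-4,0,0],[0,-8,0,0],[0,-12,0,0],[0,-16,0,0],[0,-20,0,0]]' -0.15 |head -2
python3 -m inch '[[0,-3,0,0],[0,-5.7,2,0],[0,-5.7,4,0],[0,-5.7,6,0],[0,-5.7,6,0]]'
python3 d.py .50 -.09 .04 113
python3 - <<'E'
from h import *
p=cams.capture("side"); s=status.state(); uv=proj(p,s["ee_pos"]); a,b=uv.astype(int); print(uv,proj(p,np.array(s["ee_pos"])-[0,0,.014]))
x0,y0=a-60,b-60
cv2.imwrite("pics/s4.png",cv2.resize(p["pixels"][y0:y0+100,x0:x0+120],(720,600),interpolation=cv2.INTER_CUBIC)); print(x0,y0)
E
```

```text
cm [  0.43 -25.23   6.08] turn -0.7 | pos [0.4082 0.1451 0.1607] cy 112.3 q1,6 0.17 -0.22 t 7.1 tiltz -1.0 gap 0.0854 F [-0.2  0.7  0.7]
t: 7.6
ee_pos: [0.4844, -0.0417, 0.1608]
t: 8.1
ee_pos: [0.5034, -0.0924, 0.0982]
orientation: [-0.193, 0.981, 0.001, -0.002]
force: [-0.3, 0.5, -0.9]
finger_gap: 0.0362
gripper_force: 0.0
cm [0.2  0.33 5.82] turn -0.7 | pos [ 0.5034 -0.0924  0.0982] cy 112.3 q1,6 -0.33 -0.71 t 8.1 tiltz -1.0 gap 0.0362 F [-0.3  0.5 -0.9]
[320.76094811 265.01451241] [320.88411532 269.70911606]
260 205
```

View pics/s4.png

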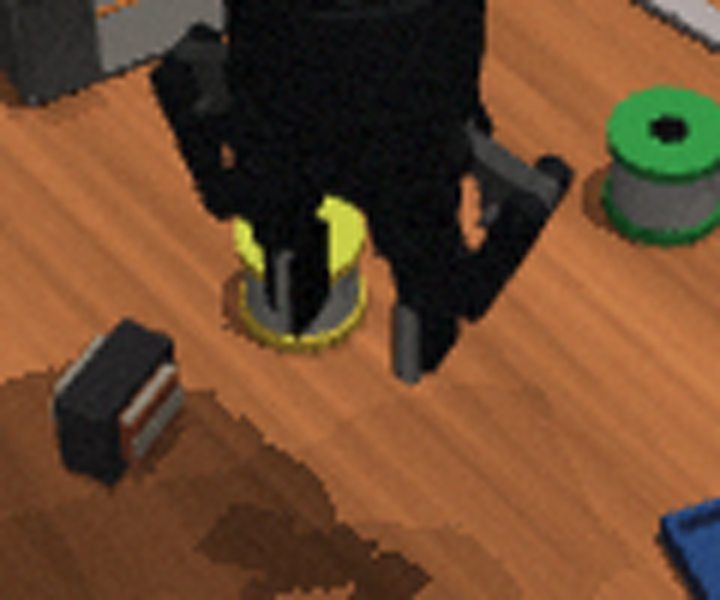

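At this opening the tips (crop (300,330) and (405,378)) sit about level with the TCP, higher than the 14 mm suggests. A touch will settle it.

```bash

python3 -m inch '[[0,0,2,0],[0,0,4,0],[0,0,6,0],[0,0,7.3,0],[0,0,7.8,0]]' | sed -n 2,4p
for i in 1; do
python3 -m inch '[[0,0,0.2,0],[0,0,0.3,0],[0,0,0.4,0],[0,0,0.5,0],[0,0,0.5,0]]'| sed -n 2,4p
python3 d.py .5 -.09 .02 113; done
python3 -m inch '[[0,0,0.1,0],[0,0,0.2,0],[0,0,0.3,0],[0,0,0.3,0],[0,0,0.3,0]]'| sed -n 2,4p
```

```text
ee_pos: [0.5057, -0.0919, 0.0227]
orientation: [-0.194, 0.981, 0.0, -0.0]
force: [-0.5, 0.4, -1.0]
ee_pos: [0.5059, -0.0918, 0.0181]
orientation: [-0.194, 0.981, -0.0, 0.0]
force: [0.4, -0.6, -0.1]
cm [ 0.47  0.39 -0.19] turn -0.6 | pos [ 0.5059 -0.0918  0.0181] cy 112.4 q1,6 -0.32 -0.71 t 9.2 tiltz -1.0 gap 0.0365 F [ 0.4 -0.6 -0.1]
ee_pos: [0.5056, -0.0917, 0.0147]
orientation: [-0.194, 0.981, 0.0, -0.0]
force: [0.4, 0.3, -1.0]
```

```bash

for i in 1; do
python3 -m inch '[[0,0,0.1,0],[0,0,0.2,0],[0,0,0.3,0],[0,0,0.3,0],[0,0,0.3,0]]'| sed -n 2,4p
python3 -m inch '[[0,0,0.1,0],[0,0,0.2,0],[0,0,0.2,0],[0,0,0.2,0],[0,0,0.2,0]]'| sed -n 2,4p
done
```

```text
ee_pos: [0.5056, -0.0917, 0.0117]
orientation: [-0.194, 0.981, 0.0, -0.0]
force: [0.1, 0.3, -0.7]
ee_pos: [0.5056, -0.0917, 0.0098]
orientation: [-0.194, 0.981, -0.0, -0.0]
force: [0.7, 0.9, 0.7]
```

```bash

python3 -m inch '[[0,0,0.1,0],[0,0,0.2,0],[0,0,0.3,0],[0,0,0.3,0],[0,0,0.3,0]]'| sed -n 2,4p
python3 -m inch '[[0,0,0.1,0],[0,0,0.2,0],[0,0,0.2,0],[0,0,0.2,0],[0,0,0.2,0]]'| sed -n 2,4p
python3 -m inch '[[0,0,0.1,0],[0,0,0.2,0],[0,0,0.2,0],[0,0,0.2,0],[0,0,0.2,0]]'| sed -n 2,4p
```

```text
ee_pos: [0.5056, -0.0917, 0.0067]
orientation: [-0.194, 0.981, 0.0, -0.0]
force: [1.0, 0.2, -0.7]
ee_pos: [0.5056, -0.0917, 0.0048]
orientation: [-0.194, 0.981, -0.0, 0.0]
force: [1.2, 0.2, 0.4]
ee_pos: [0.5057, -0.0917, 0.0028]
orientation: [-0.194, 0.981, -0.0, 0.0]
force: [0.1, 0.9, -0.1]
```

```bash

python3 -m inch '[[0,0,0.1,0],[0,0,0.2,0],[0,0,0.2,0],[0,0,0.2,0],[0,0,0.2,0]]'| sed -n 2,4p
python3 -m inch '[[0,0,0.1,0],[0,0,0.2,0],[0,0,0.2,0],[0,0,0.2,0],[0,0,0.2,0]]'| sed -n 2,4p
python3 -m inch '[[0,0,0.1,0],[0,0,0.2,0],[0,0,0.2,0],[0,0,0.2,0],[0,0,0.2,0]]'| sed -n 2,4p
```

```text
ee_pos: [0.5057, -0.0917, 0.0008]
orientation: [-0.194, 0.981, -0.0, 0.0]
force: [-0.3, -0.2, 0.3]
ee_pos: [0.5056, -0.0917, -0.0012]
orientation: [-0.194, 0.981, -0.0, -0.0]
force: [0.6, -0.1, 0.5]
ee_pos: [0.5057, -0.0917, -0.0032]
orientation: [-0.194, 0.981, -0.0, 0.0]
force: [0.2, -0.4, -0.8]
```

```bash

python3 -m inch '[[0,0,0.1,0],[0,0,0.2,0],[0,0,0.2,0],[0,0,0.2,0],[0,0,0.2,0]]'| sed -n 2,4p
python3 -m inch '[[0,0,0.1,0],[0,0,0.2,0],[0,0,0.2,0],[0,0,0.2,0],[0,0,0.2,0]]'| sed -n 2,4p
python3 -m inch '[[0,0,0.1,0],[0,0,0.2,0],[0,0,0.2,0],[0,0,0.2,0],[0,0,0.2,0]]'| sed -n 2,4p
python3 - <<'E'
from h import *
p=cams.capture("side"); s=status.state(); uv=proj(p,s["ee_pos"]); a,b=uv.astype(int); print(uv,proj(p,np.array(s["ee_pos"])*[1,1,0]))
x0,y0=a-60,b-60
cv2.imwrite("pics/s5.png",cv2.resize(p["pixels"][y0:y0+100,x0:x0+120],(720,600),interpolation=cv2.INTER_CUBIC)); print(x0,y0)
E
```

```text
ee_pos: [0.5057, -0.0917, -0.0052]
orientation: [-0.194, 0.981, -0.0, 0.0]
force: [0.2, 0.0, 0.2]
ee_pos: [0.5056, -0.0917, -0.0072]
orientation: [-0.194, 0.981, 0.0, -0.0]
force: [0.3, 0.1, 0.1]
ee_pos: [0.5057, -0.0917, -0.0092]
orientation: [-0.194, 0.981, -0.0, 0.0]
force: [0.0, -0.3, -0.5]
[321.96913728 298.60087384] [321.90102404 295.92345199]
261 238
```

View pics/s5.png

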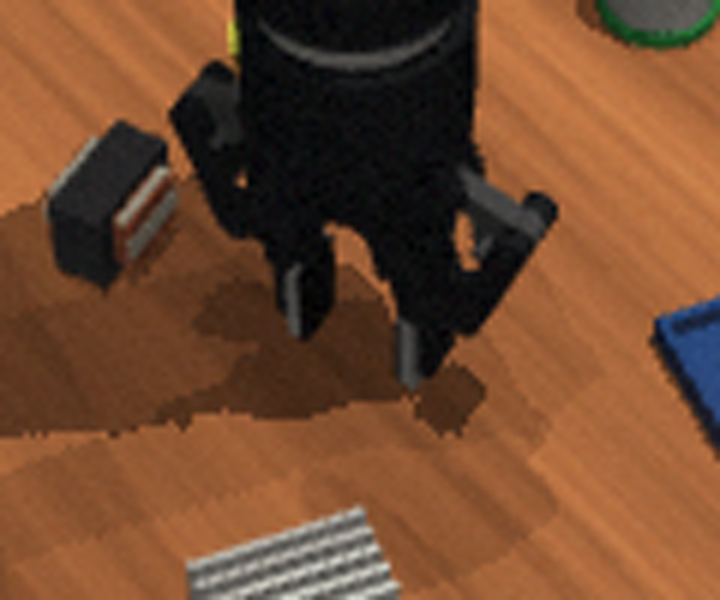

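```bash

for k in 1; do
python3 -m inch '[[0,0,0.1,0],[0,0,0.2,0],[0,0,0.2,0],[0,0,0.2,0],[0,0,0.2,0]]'| sed -n 2,4p
python3 -m inch '[[0,0,0.1,0],[0,0,0.2,0],[0,0,0.2,0],[0,0,0.2,0],[0,0,0.2,0]]'| sed -n 2,4p
python3 -m inch '[[0,0,0.1,0],[0,0,0.2,0],[0,0,0.2,0],[0,0,0.2,0],[0,0,0.2,0]]'| sed -n 2,4p
done
```

```text
ee_pos: [0.5056, -0.0917, -0.0112]
orientation: [-0.194, 0.981, 0.0, -0.0]
force: [-0.1, -0.2, 0.3]
ee_pos: [0.5057, -0.0918, -0.0125]
orientation: [-0.194, 0.981, -0.0, 0.0]
force: [-1.9, -1.2, 8.7]
ee_pos: [0.5058, -0.0918, -0.0127]
orientation: [-0.194, 0.981, -0.0, 0.0]
force: [-7.3, 1.9, 28.0]
```

Contact came at reported z = −12.4 mm, so at 36 mm opening the tips sit 12.4 mm above the reported TCP. I'll work with that offset: lift, re-measure the transformer, and grip at z ≈ −0.008.

```bash

python3 -m inch '[[0,0,-2.5,0],[0,0,-5,0],[0,0,-8,0],[0,0,-11,0],[0,0,-14,0]]' 1 | head -2
python3 - <<'E'
from seg import *
p=cams.capture("top")
m=mask(p,(0,0,0),(180,90,110),(306,284,332,312))
k,l,st,_=cv2.connectedComponentsWithStats(m); i=1+np.argmax(st[1:,4]); m=np.uint8(l==i)*255
m=cv2.morphologyEx(m,cv2.MORPH_OPEN,np.ones((3,3)))
print("core",hullrect(m,p,.036))
E
python3 d.py .4646 .008 .10 113
```

```text
t: 17.2
ee_pos: [0.5054, -0.0916, 0.1259]
core (array([0.4644, 0.0082]), array([0.0227, 0.0453]), np.float32(22.2), array([0.4645, 0.0081], dtype=float32), 207)
cm [ 0.22 10.97  3.01] turn -0.6 | pos [ 0.5083 -0.0925  0.1306] cy 112.4 q1,6 -0.32 -0.71 t 17.2 tiltz -1.0 gap 0.0856 F [0.8 0.3 3.4]
```

```bash

python3 -m inch '[[0.1,3,0,0],[0.2,6,1,0],[0.2,9,2,0],[0.2,11,3,0],[0.2,11,3,0]]' | head -2
python3 d.py .4646 .008 -.008 113
python3 -m inch '[[0,0,2.5,0],[0,0,5,0],[0,0,8,0],[0,0,9.8,0],[0,0,10.6,0]]' | head -2
python3 -m inch '[[0,0,0,0],[0,0,0,0],[0,0,0,0],[0,0,0,0],[0,0,0,0]]'|head -4
python3 -m inch '[[0,0,0,0],[0,0,0,0],[0,0,0,0],[0,0,0,0],[0,0,0,0]]' -1 40
python3 -m inch '[[0,0,0,0],[0,0,0,0],[0,0,0,0],[0,0,0,0],[0,0,0,0]]'
python3 d.py .4646 .008 .11 113
```

```text
t: 17.75
ee_pos: [0.4592, 0.0112, 0.0935]
cm [-0.41 -0.53 10.14] turn -0.4 | pos [0.4592 0.0112 0.0935] cy 112.6 q1,6 -0.14 -0.53 t 17.8 tiltz -1.0 gap 0.0852 F [-0.3 -0.3 -0.1]
t: 18.25
ee_pos: [0.4615, 0.0085, -0.0126]
t: 18.75
ee_pos: [0.4625, 0.0092, -0.0105]
orientation: [-0.194, 0.981, -0.0, 0.001]
force: [0.4, -0.3, -0.6]
t: 19.25
ee_pos: [0.4623, 0.0089, -0.0109]
orientation: [-0.194, 0.981, -0.0, 0.0]
force: [-0.6, -0.8, 4.3]
finger_gap: 0.0356
gripper_force: 40.3
t: 19.75
ee_pos: [0.4623, 0.0089, -0.011]
orientation: [-0.194, 0.981, -0.0, 0.0]
force: [-0.8, -1.5, 5.1]
finger_gap: 0.0353
gripper_force: 40.5
cm [ -0.18  -0.19 -12.1 ] turn -0.6 | pos [ 0.4623  0.0089 -0.011 ] cy 112.4 q1,6 -0.14 -0.53 t 19.8 tiltz -1.0 gap 0.0353 F [-0.8 -1.5  5.1]
```

Good grip at 35.5 mm. Now I'll lift and move it to the tray.

```bash

python3 -m inch '[[0,0,-2,0],[0,0,-5,0],[0,0,-8,0],[0,0,-10.5,0],[0,0,-12,0]]' | sed -n 2,5p
python3 d.py .6118 .2197 .11 81
```

```text
ee_pos: [0.4621, 0.0096, 0.1101]
orientation: [-0.194, 0.981, 0.0, 0.001]
force: [1.8, 0.3, -2.0]
finger_gap: 0.0349
cm [-21.85  13.71   0.04] turn 31.4 | pos [0.4621 0.0096 0.1101] cy 112.4 q1,6 -0.14 -0.53 t 20.2 tiltz -1.0 gap 0.0349 F [ 1.8  0.3 -2. ]
```

```bash

python3 -m inch '[[-2,1.3,0,3],[-5,3.2,0,8],[-8,5.1,0,14],[-11,7,0,20],[-13,8.2,0,24]]' | sed -n 2p
python3 d.py .6118 .2197 .11 81
```

```text
ee_pos: [0.5512, 0.1368, 0.1079]
cm [-5.81  8.46 -0.2 ] turn 7.3 | pos [0.5512 0.1368 0.1079] cy 88.3 q1,6 0.11 0.14 t 20.8 tiltz -1.0 gap 0.0352 F [ 0.3  0.4 -1.5]
```

```bash

python3 -m inch '[[-2,3,0,3],[-4,6,0,5],[-5.2,7.6,0,7],[-5.7,8.3,0,7],[-5.7,8.3,0,7]]' | sed -n 2p
python3 -m inch '[[0,0,2,0],[0,0,4,0],[0,0,5,0],[0,0,5,0],[0,0,5,0]]' | sed -n 2p
python3 d.py .6118 .2197 -.004 81
python3 - <<'E'
from h import *
p=cams.capture("side"); cv2.imwrite("pics/s6.png",cv2.resize(p["pixels"][120:240,210:370],(640,480),interpolation=cv2.INTER_CUBIC))
E
```

```text
ee_pos: [0.6096, 0.2165, 0.1076]
ee_pos: [0.61, 0.2154, 0.0592]
cm [-0.11  0.45  6.32] turn 0.4 | pos [0.61   0.2154 0.0592] cy 81.4 q1,6 0.23 0.38 t 21.8 tiltz -1.0 gap 0.0356 F [ 1.  -0.2 -1.4]
```

View pics/s6.png

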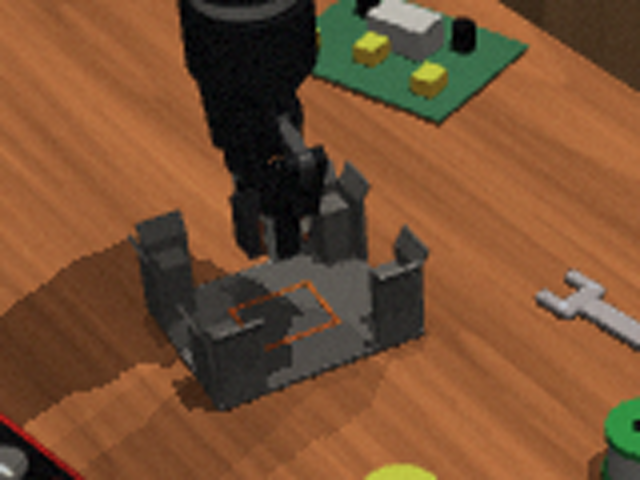

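```bash
python3 - <<'E'
from seg import *
p=cams.capture("side"); f=lambda X:((proj(p,X)-[210,120])*4).round(0)
print("outline",f([.6139,.2193,.005]), "transf bottom",f([.6117,.2148,.070]),"top",f([.6117,.2148,.106]))
m=mask(p,(5,110,90),(25,255,255),(262,188,300,212)); print(hullrect(m,p,.005))
E
```

```text
outline [281. 314.] transf bottom [274. 239.] top [269. 192.]
(array([0.6153, 0.2169]), array([0.0577, 0.1297]), np.float32(81.0), array([0.6239, 0.2182], dtype=float32), 78)
```

```bash

python3 -m inch '[[-0.1,0.2,0,0],[-0.1,0.4,1,0],[-0.1,0.4,2,0],[-0.1,0.4,3,0],[-0.1,0.4,4,0]]' | sed -n 2p
python3 d.py .6118 .2197 -.005 81
```

```text
ee_pos: [0.6111, 0.2197, 0.0173]
cm [-0.07  0.01  2.23] turn 0.4 | pos [0.6111 0.2197 0.0173] cy 81.4 q1,6 0.23 0.38 t 22.4 tiltz -1.0 gap 0.0354 F [ 0.5 -0.4 -1.5]
```

```bash

python3 -m inch '[[0,0,0.6,0],[0,0,1.2,0],[0,0,1.7,0],[0,0,1.9,0],[0,0,1.9,0]]' | sed -n 2,6p
python3 d.py .6118 .2197 -.006 81
```

```text
ee_pos: [0.6116, 0.2197, -0.0004]
orientation: [0.075, 0.997, -0.0, -0.0]
force: [0.5, 0.8, -1.0]
finger_gap: 0.0354
gripper_force: 40.7
cm [-0.02 -0.    0.56] turn 0.4 | pos [ 6.116e-01  2.197e-01 -4.000e-04] cy 81.4 q1,6 0.23 0.38 t 22.9 tiltz -1.0 gap 0.0354 F [ 0.5  0.8 -1. ]
```

```bash

python3 -m inch '[[0,0,0.1,0],[0,0,0.2,0],[0,0,0.3,0],[0,0,0.4,0],[0,0,0.5,0]]' | sed -n 2,4p
python3 -m inch '[[0,0,0.1,0],[0,0,0.1,0],[0,0,0.1,0],[0,0,0.1,0],[0,0,0.1,0]]' | sed -n 2,4p
```

```text
ee_pos: [0.6118, 0.2198, -0.0052]
orientation: [0.075, 0.997, 0.0, 0.0]
force: [-0.7, 0.3, -2.0]
ee_pos: [0.6118, 0.2198, -0.0059]
orientation: [0.075, 0.997, 0.0, 0.0]
force: [-1.2, -0.3, 3.9]
```

Contact. I'll release, lift, and go to the yellow reel while clear of the tray so I can check the placing.

```bash

python3 -m inch '[[0,0,0,0],[0,0,0,0],[0,0,0,0],[0,0,0,0],[0,0,0,0]]' 1 | tail -2
python3 -m inch '[[0,0,-2.5,0],[0,0,-5,0],[0,0,-8,0],[0,0,-11,0],[0,0,-13,0]]'|sed -n 2p
python3 d.py .5543 .0169 .11 81
```

```text
finger_gap: 0.0853
gripper_force: 0.0
ee_pos: [0.6126, 0.22, 0.1262]
cm [  2.73 -20.96   1.59] turn 0.4 | pos [0.6126 0.22   0.1262] cy 81.4 q1,6 0.23 0.38 t 24.9 tiltz -1.0 gap 0.0851 F [ 0.3 -0.4  0.1]
```

```bash

python3 -m inch '[[0.5,-4,0,0],[1,-8,0,0],[1.6,-12,0,0],[2.2,-16,0,0],[2.7,-19,1,0]]' |sed -n 2p
python3 -m inch '[[0,-1,0,0],[0,-1.7,0,0],[0,-1.7,0,0],[0,-1.7,0,0],[0,-1.7,0,0]]' |sed -n 2p
python3 - <<'E'
from seg import *
p=cams.capture("top")
m=mask(p,(0,0,0),(180,255,88),(205,214,243,252))
cv2.imwrite("pics/c7.png",np.hstack([cv2.resize(p["pixels"][185:275,180:270],(390,390),interpolation=cv2.INTER_CUBIC),cv2.cvtColor(cv2.resize(m[185:275,180:270],(390,390)),cv2.COLOR_GRAY2BGR)]))
m=cv2.morphologyEx(m,cv2.MORPH_OPEN,np.ones((3,3))); print(hullrect(m,p,.041))
Y=((22,120,70),(36,255,255)); print(circ(mask(p,*Y,(298,240,330,272)),p,.04))
E
python3 d.py .5543 .0169 .0 81
```

```text
ee_pos: [0.5569, 0.0339, 0.115]
ee_pos: [0.5545, 0.0202, 0.1139]
(array([0.6221, 0.2088]), array([0.0409, 0.0809]), np.float32(150.7), array([0.6108, 0.2168], dtype=float32), 253)
cm [-0.03 -0.32 11.39] turn 0.5 | pos [0.5544 0.0201 0.1139] cy 81.5 q1,6 -0.1 0.05 t 25.9 tiltz -1.0 gap 0.0852 F [ 0.4  0.  -0.1]Traceback (most recent call last):
  File "<stdin>", line 6, in <module>
  File "seg.py", line 11, in circ
    c,r=cv2.minEnclosingCircle(X); return np.array(c).round(4),round(r,4),X.mean(0).round(4),len(X)
        ~~~~~~~~~~~~~~~~~~~~~~^^^
cv2.error: OpenCV(4.12.0) /io/opencv/modules/imgproc/src/shapedescr.cpp:201: error: (-215:Assertion failed) count >= 0 && (depth == CV_32F || depth == CV_32S) in function 'minEnclosingCircle'
```

View pics/c7.png

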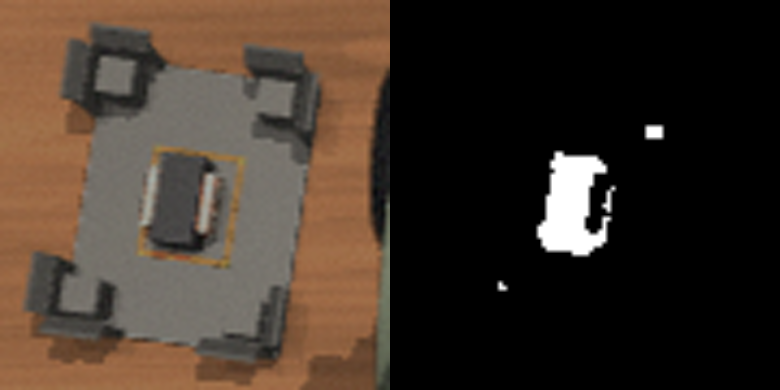

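The crop shows the transformer upright at (180,202). Allowing for parallax it is centred on the outline to about 2 mm and aligned with it. On to the yellow reel.

```bash

python3 -m inch '[[0,-0.3,2.5,0],[0,-0.3,5,0],[0,-0.3,8,0],[0,-0.3,10,0],[0,-0.3,11.3,0]]' |sed -n 2p
python3 -m inch '[[0,0,0,0],[0,0,0,0],[0,0,0,0],[0,0,0,0],[0,0,0,0]]' -1 40|sed -n 2p
python3 -m inch '[[0,0,0,0],[0,0,0,0],[0,0,0,0],[0,0,0,0],[0,0,0,0]]' 
python3 -m inch '[[0,0,-2.5,0],[0,0,-5,0],[0,0,-8,0],[0,0,-10,0],[0,0,-12,0]]'
python3 d.py .4380 .3735 .12 81
```

```text
ee_pos: [0.5527, 0.017, -0.0009]
ee_pos: [0.5548, 0.0161, 0.0022]
t: 27.4
ee_pos: [0.5547, 0.0161, 0.0022]
orientation: [0.075, 0.997, 0.0, 0.001]
force: [-0.7, 0.6, 6.4]
finger_gap: 0.0457
gripper_force: 40.9
t: 27.9
ee_pos: [0.5538, 0.0161, 0.1222]
orientation: [0.075, 0.997, 0.0, 0.001]
force: [-0.3, -0.1, -2.9]
finger_gap: 0.0466
gripper_force: 41.5
cm [16.8  33.6   0.21] turn 0.4 | pos [0.5538 0.0161 0.1222] cy 81.4 q1,6 -0.1 0.05 t 27.9 tiltz -1.0 gap 0.0466 F [-0.3 -0.1 -2.9]
```

```bash

python3 -m inch '[[1,2,0,0],[2.7,5.4,0,0],[4.5,9,0,0],[6.4,12.8,0,0],[8.2,16.4,0,0]]' |sed -n 2p
python3 -m inch '[[1.8,3.6,0,0],[3.6,7.2,0,0],[5.4,10.8,0,0],[7,14,0,0],[8,16,0,0]]' |sed -n 2p
python3 -m inch '[[0,0.5,0,0],[0,0.5,1,0],[0,0.5,3,0],[0,0.5,5,0],[0,0.5,6,0]]' |sed -n 2p
python3 d.py .4380 .3735 .0072 81
```

```text
ee_pos: [0.4964, 0.192, 0.1211]
ee_pos: [0.4408, 0.3632, 0.121]
ee_pos: [0.442, 0.3635, 0.0586]
cm [0.53 0.94 5.13] turn 0.3 | pos [0.442  0.3635 0.0586] cy 81.3 q1,6 0.56 0.71 t 29.4 tiltz -1.0 gap 0.0462 F [-0.3  0.9 -1.7]
```

```bash

python3 -m inch '[[0.3,0.5,0,0],[0.5,0.9,1,0],[0.5,0.9,2,0],[0.5,0.9,3,0],[0.5,0.9,3.5,0]]' |sed -n 2p
python3 -m inch '[[0,0,0.4,0],[0,0,0.8,0],[0,0,1,0],[0,0,1,0],[0,0,1,0]]' |sed -n 2,4p
python3 d.py .4380 .3735 .0072 81
python3 - <<'E'
from h import *
p=cams.capture("side"); cv2.imwrite("pics/s8.png",cv2.resize(p["pixels"][130:250,130:290],(640,480),interpolation=cv2.INTER_CUBIC))
E
```

```text
ee_pos: [0.4385, 0.375, 0.0246]
ee_pos: [0.4393, 0.3754, 0.016]
orientation: [0.075, 0.997, 0.0, 0.0]
force: [-0.5, 0.9, -1.2]
cm [ 0.1  -0.21  0.88] turn 0.4 | pos [0.4393 0.3754 0.016 ] cy 81.4 q1,6 0.58 0.73 t 30.4 tiltz -1.0 gap 0.0461 F [-0.5  0.9 -1.2]
```

View pics/s8.png

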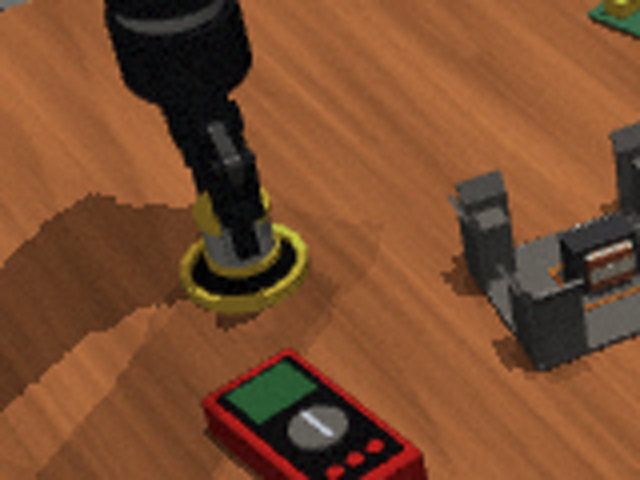

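The reel hangs upright over the middle of the yellow holder, with its bottom at about (240,262) and the holder centre at (245,270). Lowering it now.

```bash

python3 -m inch '[[0.1,-0.2,0.2,0],[0.1,-0.2,0.4,0],[0.1,-0.2,0.6,0],[0.1,-0.2,0.8,0],[0.1,-0.2,0.9,0]]' |sed -n 2,4p
python3 -m inch '[[0,0,0.1,0],[0,0,0.1,0],[0,0,0.1,0],[0,0,0.1,0],[0,0,0.1,0]]' |sed -n 2,4p
```

```text
ee_pos: [0.4377, 0.3734, 0.0065]
orientation: [0.075, 0.997, -0.0, -0.0]
force: [1.1, -0.3, -2.5]
ee_pos: [0.4377, 0.3735, 0.0062]
orientation: [0.075, 0.997, -0.0, 0.0]
force: [-2.3, -0.9, 6.2]
```

Touched down. Release, lift, check, and head for the green reel.

```bash

python3 -m inch '[[0,0,0,0],[0,0,0,0],[0,0,0,0],[0,0,0,0],[0,0,0,0]]' 1 |tail -2
python3 -m inch '[[0,0,-2.5,0],[0,0,-5,0],[0,0,-8,0],[0,0,-11,0],[0,0,-14,0]]'|sed -n 2p
python3 d.py .6955 -.0285 .12 81
```

```text
finger_gap: 0.0852
gripper_force: 0.0
ee_pos: [0.4377, 0.3734, 0.1469]
cm [-31.51 -35.88   2.69] turn 0.4 | pos [0.4377 0.3734 0.1469] cy 81.4 q1,6 0.58 0.73 t 32.5 tiltz -1.0 gap 0.0856 F [ 0.4 -0.1  0.1]
```

```bash

python3 -m inch '[[-3,-3.4,0,0],[-6,-6.8,0,0],[-9,-10.2,0,0],[-12,-13.7,0,0],[-15,-17.1,0,0]]' |sed -n 2p
python3 -m inch '[[-3,-3.4,0,0],[-6,-6.8,0,0],[-9,-10.2,0,0],[-12,-13.7,0,0],[-15,-17.1,0,0]]' |sed -n 2p
python3 -m inch '[[-1,-1.2,1,0],[-1.5,-1.7,2.7,0],[-1.5,-1.7,2.7,0],[-1.5,-1.7,2.7,0],[-1.5,-1.7,2.7,0]]' |sed -n 2p
python3 d.py .6955 -.0285 .0 81
python3 - <<'E'
from seg import *
p=cams.capture("top"); Y=((22,120,70),(36,255,255))
m=mask(p,*Y,(128,288,180,338)); a=circ(m,p,.01); m2=mask(p,*Y,(142,300,165,325)); print(a,circ(m2,p,.044))
p=cams.capture("side"); cv2.imwrite("pics/s9.png",np.hstack([cv2.resize(p["pixels"][165:225,155:235],(400,300)),cv2.resize(p["pixels"][180:255,330:430],(400,300))]))
E
```

```text
ee_pos: [0.5613, 0.1804, 0.1459]
ee_pos: [0.6839, -0.0113, 0.1457]
ee_pos: [0.6949, -0.0268, 0.1191]
cm [-0.09 -0.16 11.91] turn 0.5 | pos [ 0.6949 -0.0268  0.1191] cy 81.5 q1,6 -0.14 0.0 t 34.0 tiltz -1.0 gap 0.0855 F [-0.2  0.5  0.6]
(array([0.4383, 0.3735]), 0.0413, array([0.4379, 0.3772], dtype=float32), 781) (array([0.4383, 0.3644]), 0.0355, array([0.4388, 0.3678], dtype=float32), 394)
```

View pics/s9.png

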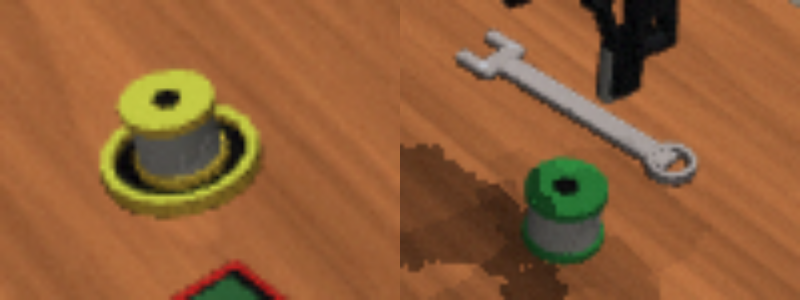

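The yellow reel stands in its holder, centred to within a few mm. Now the green reel.

```bash

python3 -m inch '[[0,-0.2,2.5,0],[0,-0.2,5,0],[0,-0.2,8,0],[0,-0.2,10,0],[0,-0.2,11.8,0]]' |sed -n 2p
python3 -m inch '[[0,0,0,0],[0,0,0,0],[0,0,0,0],[0,0,0,0],[0,0,0,0]]' -1 40|sed -n 2p
python3 -m inch '[[0,0,0,0],[0,0,0,0],[0,0,0,0],[0,0,0,0],[0,0,0,0]]' 
python3 -m inch '[[0,0,-2.5,0],[0,0,-5,0],[0,0,-8,0],[0,0,-10,0],[0,0,-12,0]]'|sed -n 2,6p
python3 d.py .4163 -.342 .12 81
```

```text
ee_pos: [0.6949, -0.0297, 0.0002]
ee_pos: [0.6966, -0.0305, 0.0028]
t: 35.55
ee_pos: [0.6966, -0.0304, 0.0028]
orientation: [0.075, 0.997, 0.0, 0.002]
force: [-0.2, 1.3, 7.2]
finger_gap: 0.0462
gripper_force: 41.3
ee_pos: [0.6952, -0.0307, 0.122]
orientation: [0.075, 0.997, -0.0, 0.0]
force: [0.2, -0.1, -1.9]
finger_gap: 0.0461
gripper_force: 41.4
cm [ 22.91 -34.96   0.2 ] turn 0.4 | pos [ 0.6952 -0.0307  0.122 ] cy 81.4 q1,6 -0.15 0.0 t 36.0 tiltz -1.0 gap 0.0461 F [ 0.2 -0.1 -1.9]
```

```bash

python3 -m inch '[[1,-1.5,0,0],[3,-4.5,0,0],[5.3,-8.1,0,0],[7.6,-11.6,0,0],[10,-15.2,0,0]]' |sed -n 2p
python3 -m inch '[[2.4,-3.6,0,0],[4.8,-7.2,0,0],[7.2,-11,0,0],[9.5,-14.5,0,0],[11.5,-17.5,0,0]]' |sed -n 2p
python3 -m inch '[[1,-1.6,0,0],[1.3,-2,1,0],[1.3,-2,3,0],[1.3,-2,5,0],[1.3,-2,7,0]]' |sed -n 2p
python3 -m inch '[[0,0,1,0],[0,0,2,0],[0,0,2.5,0],[0,0,2.5,0],[0,0,2.5,0]]' |sed -n 2p
python3 d.py .4165 -.343 .0078 81
```

```text
ee_pos: [0.5723, -0.1668, 0.1208]
ee_pos: [0.4319, -0.3232, 0.121]
ee_pos: [0.418, -0.3388, 0.0497]
ee_pos: [0.4182, -0.3398, 0.0262]
cm [ 0.12 -0.35  1.84] turn 0.4 | pos [ 0.4182 -0.3398  0.0262] cy 81.4 q1,6 -0.82 -0.67 t 38.0 tiltz -1.0 gap 0.0458 F [-0.7 -0.1 -2.4]
```

```bash

python3 -m inch '[[0.1,-0.3,0.2,0],[0.1,-0.3,0.6,0],[0.1,-0.3,1,0],[0.1,-0.3,1.4,0],[0.1,-0.3,1.7,0]]' |sed -n 2,4p
python3 -m inch '[[0,0,0.1,0],[0,0,0.2,0],[0,0,0.2,0],[0,0,0.2,0],[0,0,0.2,0]]' |sed -n 2,4p
```

```text
ee_pos: [0.4162, -0.3422, 0.0083]
orientation: [0.075, 0.997, 0.0, -0.0]
force: [-0.1, 0.6, -0.6]
ee_pos: [0.4166, -0.3425, 0.0068]
orientation: [0.075, 0.997, -0.0, 0.0]
force: [0.6, -0.6, -1.9]
```

```bash

python3 -m inch '[[0,0,0.1,0],[0,0,0.1,0],[0,0,0.1,0],[0,0,0.1,0],[0,0,0.1,0]]' |sed -n 2,4p
python3 -m inch '[[0,0,0,0],[0,0,0,0],[0,0,0,0],[0,0,0,0],[0,0,0,0]]' 1 |tail -2
python3 -m inch '[[0,0,-2.5,0],[0,0,-5,0],[0,0,-8,0],[0,0,-11,0],[0,0,-14,0]]'|sed -n 2p
python3 - <<'E'
from seg import *
p=cams.capture("top"); B=((100,120,40),(125,255,255))
m=mask(p,*B,(380,180,455,262)); print("blue",hullrect(m,p,.012))
v=p["pixels"][180:262,380:455]; h=cv2.cvtColor(v,cv2.COLOR_BGR2HSV)
k=np.zeros((480,640),np.uint8); k[185:255,400:438]=((h[...,2]<50)&(h[...,1]<110))[5:75,20:58]*255
k=cv2.morphologyEx(k,cv2.MORPH_OPEN,np.ones((3,3)));print("bar",hullrect(k,p,.045))
E
python3 d.py .632 -.2158 .12 73.4
```

```text
ee_pos: [0.4165, -0.3425, 0.0067]
orientation: [0.075, 0.997, -0.0, 0.0]
force: [-2.3, 2.3, 6.7]
finger_gap: 0.0856
gripper_force: 0.0
ee_pos: [0.4162, -0.3421, 0.1469]
blue (array([ 0.6325, -0.2162]), array([0.0981, 0.1296]), np.float32(163.4), array([ 0.6316, -0.2155], dtype=float32), 2186)
bar (array([ 0.6326, -0.2154]), array([0.0148, 0.0937]), np.float32(163.4), array([ 0.6324, -0.2155], dtype=float32), 277)
cm [-19.18  15.92   3.23] turn 8.0 | pos [ 0.4184 -0.3443  0.1519] cy 81.4 q1,6 -0.82 -0.67 t 40.6 tiltz -1.0 gap 0.0854 F [-0.1 -0.6  3.7]
```

```bash

python3 -m inch '[[-3.5,2.9,0,0],[-7,5.8,0,0],[-10.5,8.7,0,0],[-14,11.6,0,0],[-17,14.1,0,0]]' |sed -n 2p
python3 -m inch '[[-2,1.7,2,4],[-2,1.7,3,8],[-2,1.7,3,8],[-2,1.7,3,8],[-2,1.7,3,8]]' |sed -n 2p
python3 d.py .6325 -.2158 .011 73.4
```

```text
ee_pos: [0.6073, -0.2269, 0.1455]
ee_pos: [0.6279, -0.2153, 0.1166]
cm [-0.45  0.08 10.56] turn -0.0 | pos [ 0.6279 -0.2153  0.1166] cy 73.4 q1,6 -0.44 -0.15 t 41.6 tiltz -1.0 gap 0.0851 F [ 0.2  0.2 -0.1]
```

```bash

python3 -m inch '[[-0.2,0,2.5,0],[-0.4,0.1,5,0],[-0.4,0.1,8,0],[-0.4,0.1,9.7,0],[-0.4,0.1,10.3,0]]' |sed -n 2p
python3 -m inch '[[0,0,0,0],[0,0,0,0],[0,0,0,0],[0,0,0,0],[0,0,0,0]]'|sed -n 2,4p
python3 -m inch '[[0,0,0,0],[0,0,0,0],[0,0,0,0],[0,0,0,0],[0,0,0,0]]' -1 80|sed -n 2p
python3 -m inch '[[0,0,0,0],[0,0,0,0],[0,0,0,0],[0,0,0,0],[0,0,0,0]]'
python3 d.py .6325 -.2158 .011 73.4
```

```text
ee_pos: [0.6306, -0.2149, 0.0114]
ee_pos: [0.6325, -0.215, 0.0136]
orientation: [0.144, 0.99, -0.0, 0.001]
force: [-1.1, 0.2, 0.4]
ee_pos: [0.632, -0.215, 0.0129]
t: 43.6
ee_pos: [0.6322, -0.2149, 0.0131]
orientation: [0.144, 0.99, -0.0, 0.0]
force: [-0.8, -0.6, 3.6]
finger_gap: 0.0122
gripper_force: 80.7
cm [-0.06 -0.08  0.21] turn -0.0 | pos [ 0.6322 -0.2149  0.0131] cy 73.4 q1,6 -0.44 -0.15 t 43.6 tiltz -1.0 gap 0.0122 F [-0.8 -0.6  3.6]
```

```bash

python3 -m inch '[[0,0,-1.5,0],[0,0,-4,0],[0,0,-7,0],[0,0,-10,0],[0,0,-13,0]]'|sed -n 2,6p
python3 d.py .6137 .2198 .14 81
```

```text
ee_pos: [0.6315, -0.2144, 0.1442]
orientation: [0.144, 0.99, 0.0, -0.0]
force: [0.3, 0.2, -2.4]
finger_gap: 0.0121
gripper_force: 80.0
cm [14.12 41.09  0.45] turn -7.6 | pos [ 0.6315 -0.2144  0.1442] cy 73.4 q1,6 -0.44 -0.15 t 44.1 tiltz -1.0 gap 0.0121 F [ 0.3  0.2 -2.4]
```

```bash

python3 -m inch '[[0.6,1.6,0,0],[1.6,4.7,0,0],[2.8,8.2,0,0],[4,11.7,0,0],[5.2,15.2,0,0]]'|sed -n 2p
python3 -m inch '[[1.2,3.4,0,0],[2.4,6.8,0,0],[3.6,10.3,0,0],[4.7,13.8,0,0],[5.7,16.8,0,0]]'|sed -n 2p
python3 -m inch '[[1,2.8,0,-2],[2,5.6,0,-4],[2.7,7.8,0,-6],[3.2,9,0,-7.6],[3.2,9,0,-7.6]]'|sed -n 2p
python3 -m inch '[[0,0,0.5,0],[0,0,0.5,0],[0,0,0.5,0],[0,0,0.5,0],[0,0,0.5,0]]'|sed -n 2p
python3 d.py .6137 .2198 .09 81
```

```text
ee_pos: [0.6242, -0.0518, 0.1417]
ee_pos: [0.6174, 0.1258, 0.1418]
ee_pos: [0.6127, 0.2203, 0.1419]
ee_pos: [0.6143, 0.2178, 0.1379]
cm [0.1  0.18 4.79] turn -0.1 | pos [0.6143 0.2178 0.1379] cy 80.9 q1,6 0.23 0.39 t 46.1 tiltz -1.0 gap 0.0124 F [-0.2  1.7 -1.3]
```

```bash

python3 -m inch '[[0.1,0.2,1,0],[0.1,0.2,2,0],[0.1,0.2,3.5,0],[0.1,0.2,4.8,0],[0.1,0.2,4.8,0]]'|sed -n 2p
python3 -m inch '[[0,0,0,0],[0,0,0,0],[0,0,0,0],[0,0,0,0],[0,0,0,0]]'|sed -n 2p
python3 d.py .6137 .2198 .075 81
python3 - <<'E'
from h import *
c=[]
for n,x0,y0 in(("side",225,140),("top",175,180)):
    p=cams.capture(n); c.append(cv2.resize(p["pixels"][y0:y0+100,x0:x0+100],(400,400),interpolation=cv2.INTER_CUBIC))
cv2.imwrite("pics/c10.png",np.hstack(c))
E
```

```text
ee_pos: [0.6113, 0.2201, 0.0867]
ee_pos: [0.6137, 0.2207, 0.0903]
cm [-0.01 -0.08  1.53] turn -0.0 | pos [0.6137 0.2207 0.0903] cy 81.0 q1,6 0.23 0.39 t 47.1 tiltz -1.0 gap 0.0124 F [-0.8  0.2 -2. ]
```

View pics/c10.png

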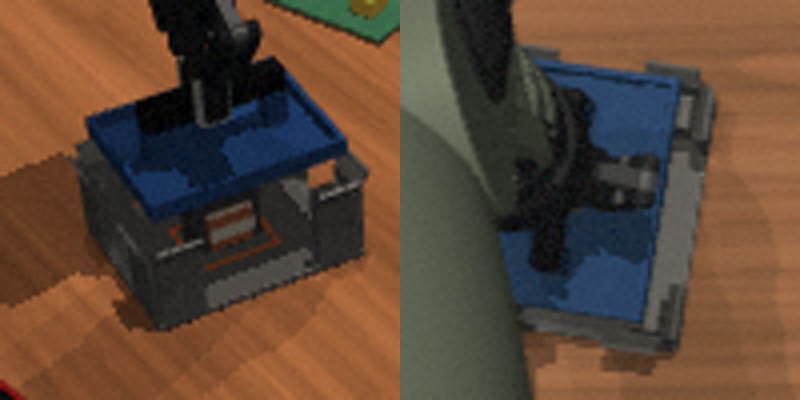

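The tray hovers level, square and centred over the four guides in both views. Lowering it.

```bash

python3 -m inch '[[0,-0.1,0.3,0],[0,-0.1,0.6,0],[0,-0.1,0.9,0],[0,-0.1,1.2,0],[0,-0.1,1.5,0]]'|sed -n 2,4p
python3 -m inch '[[0,0,0.2,0],[0,0,0.4,0],[0,0,0.6,0],[0,0,0.8,0],[0,0,1,0]]'|sed -n 2,4p
python3 d.py .6137 .2198 .060 81
```

```text
ee_pos: [0.6132, 0.2195, 0.0743]
orientation: [0.079, 0.997, -0.0, -0.0]
force: [0.5, -0.2, -2.2]
ee_pos: [0.6133, 0.2196, 0.0647]
orientation: [0.079, 0.997, 0.0, 0.0]
force: [0.7, -0.7, -1.6]
cm [-0.04  0.03  0.47] turn -0.0 | pos [0.6133 0.2196 0.0647] cy 81.0 q1,6 0.23 0.39 t 48.2 tiltz -1.0 gap 0.0122 F [ 0.7 -0.7 -1.6]
```

```bash

python3 -m inch '[[0,0,0.1,0],[0,0,0.2,0],[0,0,0.3,0],[0,0,0.4,0],[0,0,0.4,0]]'|sed -n 2,4p
python3 -m inch '[[0,0,0.1,0],[0,0,0.1,0],[0,0,0.1,0],[0,0,0.1,0],[0,0,0.1,0]]'|sed -n 2,4p
```

```text
ee_pos: [0.6132, 0.2196, 0.0606]
orientation: [0.079, 0.997, -0.0, -0.0]
force: [-0.7, 0.2, -1.8]
ee_pos: [0.6134, 0.2196, 0.0601]
orientation: [0.079, 0.997, 0.0, 0.0]
force: [-1.3, 0.2, 0.8]
```

Contact came at exactly the expected height. Release and retreat, then look.

```bash

python3 -m inch '[[0,0,0,0],[0,0,0,0],[0,0,0,0],[0,0,0,0],[0,0,0,0]]' 1 |tail -2
python3 -m inch '[[0,0,-1.5,0],[0,0,-4,0],[0,0,-7,0],[0,0,-10,0],[0,0,-13,0]]'|sed -n 2,4p
python3 -m inch '[[0,-4,0,0],[0,-8,0,0],[0,-12,0,0],[0,-16,0,0],[0,-20,0,0]]'|sed -n 2p
python3 - <<'E'
from seg import *
B=((100,120,40),(125,255,255)); c=[]
for n,x0,y0 in(("side",225,140),("side",325,360),("top",175,180)):
    p=cams.capture(n); c.append(cv2.resize(p["pixels"][y0:y0+100,x0:x0+100],(260,260),interpolation=cv2.INTER_CUBIC))
m=mask(p,*B,(190,190,265,275)); print("blue",hullrect(m,p,.059))
for l,z in(("green_dock",0),("multimeter",0),("heatsink",0),("wrench",0)):
    a=models.pinpoint(l,p)
    if a: print(l,round(a[0]["score"],2),onz(p,np.array(a[0]["point"])*[640,480],z).round(3))
cv2.imwrite("pics/c11.png",np.hstack(c))
E
```

```text
finger_gap: 0.0831
gripper_force: 0.0
ee_pos: [0.6133, 0.2196, 0.1923]
orientation: [0.079, 0.997, 0.0, 0.001]
force: [1.0, 0.1, 0.5]
ee_pos: [0.5818, 0.0206, 0.1912]
blue (array([0.6158, 0.2195]), array([0.1009, 0.1297]), np.float32(170.9), array([0.6146, 0.2186], dtype=float32), 2401)
green_dock 0.62 [ 0.416 -0.343  0.   ]
multimeter 0.87 [0.396 0.192 0.   ]
heatsink 0.82 [ 0.416 -0.167  0.   ]
```

View pics/c11.png

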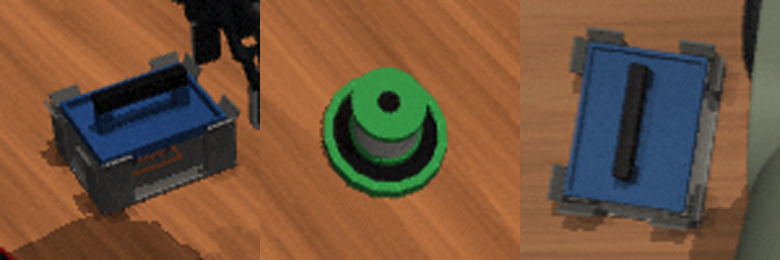

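The blue tray sits level between all four guides: its measured centre is (0.616, 0.2195) at 170.9°, against (0.614, 0.219) at 171° for the base. The green reel is upright and central in its holder. Handing in.

```bash
python3 -m inch '[[0,0,0,0],[0,0,0,0],[0,0,0,0],[0,0,0,0],[0,0,0,0]]'|head -1; python3 -c "from workcell import finish_job;print(finish_job())"
```

```text
t: 51.55
the job is handed in; nothing more can be done
None
```

The job is handed in at 51.6 s of the 141 s: the transformer is on the outline, the blue tray is seated over it, both reels stand in their own-colour holders, and I saw no sign that the multimeter, heatsink or wrench moved (the wrench was not re-measured at the end); no verdict came back.

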